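# Find and hold the heavy side of a wheel

## Task

Slide the wooden marking bar along the bench, without lifting it, into the slideway under the steel wheel until its end butts against the stop, so that its point stands under the wheel. Then take the wheel by its handle, turn it at least half a turn from where it stood to find by feel which side of the wheel is heavy (the bearing is too stiff for it to swing down by itself; the handle has nothing to do with it), and turn it until the heavy side is straight down at the point. Finish still gripping the handle there, for someone else to mark the wheel, and leave the tape roll, oak block, nail jar and pliers alone.

Things in the scene. Friction and masses are not known exactly. Their poses are not given: they have to be found in the camera images.
- stand: Fixed grey bracket with slideway. Origin on the bench under the middle of the wheel; x: along the axle, away from the robot, towards the bracket; y: along the slideway, from stop to open mouth; z up. Bracket: foot x = 35 to 135 mm, y = -55 to 55, 10 mm high; bearing housing of 20 mm radius at x = 48 to 104 mm, its top 155 mm above the bench.
- wheel_hub (a point): Middle of the wheel, on its level axle, 135 mm above the bench; axes as stand. The wheel is a plain steel disc 140 mm in diameter, 16 mm thick (x = -8 to +8 mm), with six small bolts alike all round and one crank handle on the front. Hub and nut stand out 21 mm in front; a 16 mm axle joins it to the bearing behind.
- wheel (a joint): Angle of the wheel, rad; 0: handle straight up; grows counterclockwise as the robot sees it (top to the stand's +y); no stops. An unseen weight, heavy_spot in the rules, lies 40 mm off the axle at an unknown angle to the handle: 0.2 N m when level, +-15 %, none when straight down or up. Dry bearing friction 0.28 N m: it stays where left, and turning takes friction plus or minus the weight's share.
- handle_grip (a point): Place to grip on the crank handle, on its middle line, 50 mm off the axle and 78 mm in front of the wheel's middle plane. The handle is a wooden sleeve along the stand's -x, level, 20 mm in diameter here and up to 28 mm in front and behind, turning freely on its pin, so that a firm pinch from above can follow the circle without tilting. It is balanced: it does not make its side heavy.
- under_wheel (a point): Fixed point 45 mm above the bench, straight under the middle of the wheel, on the middle line of the slideway: the bar's point belongs here. Slideway (axes of stand): two rails 12 mm high, 50 mm apart inside, from y = -50 to +50 mm; mouth flaring to about 68 mm at y = 80 mm. Stop: cross bar 18 mm high, its face to the mouth at y = -30 mm.
- bar_centre (a point): Centre (half-way up, 12 mm above the bench) of the loose wooden marking bar, 44 mm wide (its x), 160 mm long (its y), 24 mm high, 0.2 to 0.4 kg. At the start it lies outside the slideway's mouth, roughly in line with it, its -y end towards the mouth. When it is home its centre is 50 mm from straight under the wheel, towards the stand's +y, and its free +y end 130 mm.
- point_tip (a point): Tip of the bar's upright steel point, on the bar's middle line 50 mm from its centre towards its -y end, 48 mm above the bench.
- tape_roll_centre (a point): Centre of the roll of tape lying flat, 77 mm across, 18 mm high. Leave alone.
- oak_block_centre (a point): Centre of the oak block, 62 x 62 x 40 mm. Leave alone.
- nail_jar_centre (a point): Centre of the nail jar, 63 mm across, 76 mm high. Leave alone.
- pliers_centre (a point): Centre of the pliers lying flat, 42 x 185 x 12 mm. Leave alone.
There are look-alikes about, which are no part of the job. Leave any yellow look-alike of the part that bears bar_centre alone.

How it is judged:
By the outcome, as a careful person would: the job done as asked, in the order asked, and still so for the second after the job is handed in, while the arm keeps its last pose, push and grip.
It also fails if it takes over 72 s, if anything falls off the work surface, if the arm or the gripper's body presses on something with over 40 N, if the wrist force passes 120 N, or if a joint passes its speed limit or range.

## Robot

A 6-joint arm with a two-finger parallel gripper is mounted at the origin on a cart in front of the work surface, level with it; the furniture and walls round the work are solid. World frame = base frame: x ahead of the robot, y to its left, z up, the work surface at z = 0. Lengths are in m, angles in rad, forces in N, time in s.
With the tool pointing down it reaches from about 0.35 to 0.975 m from the base axis. Payload 17.4 kg.
Tool frame: the origin (TCP) lies between the finger pads; the fingertips stand 11 mm ahead of it and the grasp point (between the pads) lies 8 mm behind it; z points along the fingers, y is the line along which they close (so a half turn about z gives the same grasp; the last joint's range is limited). The gripper opens to 85 mm and grips with 20 to 120 N. Pads are 22 mm wide; open, the fingers measure 114 mm over their backs; the gripper's body (76 mm by 85 mm) begins 54 mm behind the grasp point. The pads swing forward as they close: fully open they stand 13 mm farther back than shut.
Start: joints at [1.172, 0.116, 1.442, -0, 1.584, -0.038], TCP at [0.238, 0.632, 0.242] pointing down, gripper open.
Joint ranges: [-2.83, 2.83], [-0.83, 2.19], [0.07, 2.5], [-1.14, 4.28], [0.01, 3], [-2.97, 2.97]. Speed limits (rad/s): [1.89, 1.89, 2.22, 3.14, 3.14, 3.14].

## Interface

Orientations are given as a rotation vector (axis times angle).
In Python, from cell import arm gives the robot as it stands.
- The arm moves only by the tool jog_arm, never from a script. Its argument "increments" is text: rows parted by semicolons, each of 5 numbers parted by spaces: the closure, from 0 (fully open) to 1 (shut), then the shift along the tool's x, y, z in units of 25 mm (1.0 is 25 mm), then the turn about the tool's z in units of 5 degrees (1.0 is 5 degrees). In form: jaw x y z twist; .... A call has 1 to 10 rows; each row is the pose to reach, as a shift and turn from the pose commanded when the call began, along the tool's axes at that moment; what a row does not reach only later rows make up. A row lasts 1/12 s, in which the tool goes at most 41.7 mm and 7.16 degrees, less where a joint would pass 70% of its speed; a pose out of reach is approached as far as the arm can. A call with a gripper value outside its range is refused whole. The fingers move at their own pace and stop on an object; "squeeze" is the grip in N (left out, the last holds). Time passes only in rows, so rows that repeat a pose let the fingers close. It gives the time, the measured TCP pose, the force, the opening and the grip force at its end, in the units of the state.
- arm.get_obs(): the state, without advancing time (a new reading comes with each control period).
- arm.snapshot(name): name is "side" or "top" or "wrist"; returns the picture (400x640x3 uint8, blue, green, red); there is no depth.
- arm.get_calibration(name): a dict with "intrinsics" (3x3 intrinsics, pixels), "rvec" (rotation vector, rad) and "tvec" (3), from world to camera coordinates, as OpenCV has them. Camera axes: x right, y down, z forward; pixel columns grow to the right and rows downward; lengths in m; the calibration is good to about 2 mm. The wrist camera is an equidistant fisheye: a pixel r from the principal point sees the ray r / f radians off the axis. A picture is of the moment at which its call begins: read the wrist's pose just before it. get_calibration takes no time and is no camera call; for the wrist camera it gives the pose at the moment of the call.
- arm.hand_in(): hands the job in; it is judged then, once.
The state is a dict: "time": time; "joint_pos": joint angles; "qd": joint speeds; "tau": joint torques, N m; "position": TCP position; "ee_rot": TCP orientation; "wrist_force": force on the tool from outside, world axes, zero at the start; "ft_torque": the same for the moment, N m; "opening": finger opening in m; "grasp_force": force on a finger pad.
Only numpy, scipy, OpenCV 4.12 (cv2) and the standard library are available. Lean on these libraries where they do the work, as an engineer would, in place of code of your own. Each camera call takes 0.05 s, during which the arm holds its last target. There are 200 camera calls.

## Working session

There is one attempt and no reset: what is moved stays moved. The work goes in short steps, Python scripts to look and compute and a tool call to move; the robot and the scene stay as the last step left them, time stands still between calls to the robot, and variables do not carry over. Pictures are saved under pics/ and viewed, at most 11 in all, crops included, and the job is handed in when it is done.

Besides the shell and the picture viewer there is one more tool, called by a JSON object that holds its "api" and its "payload". jog_arm: Moves the arm, as the interface text tells. Its arguments: {"type":"object","properties":{"increments":{"type":"string"},"squeeze":{"type":"number"}},"required":["increments"]}

```bash
mkdir -p pics; cat > h.py <<'E'
import numpy as np,cv2
from cell import arm
def ray(name,uv,cal=None):
    c=cal or arm.get_calibration(name);K=np.array(c["intrinsics"],float)
    R=cv2.Rodrigues(np.array(c["rvec"],float))[0];t=np.array(c["tvec"],float).ravel()
    x=(uv[0]-K[0,2])/K[0,0];y=(uv[1]-K[1,2])/K[1,1]
    if name=="wrist":
        r=np.hypot(x,y);s=np.sin(r)/r if r>1e-9 else 1;d=np.array([x*s,y*s,np.cos(r)])
    else:d=np.array([x,y,1.])
    d=R.T@d
    return -R.T@t,d/np.linalg.norm(d)
def plane(name,uv,z,cal=None):
    o,d=ray(name,uv,cal);return o+d*(z-o[2])/d[2]
def tri(r1,r2):
    A=sum(np.eye(3)-np.outer(d,d) for o,d in(r1,r2));b=sum((np.eye(3)-np.outer(d,d))@o for o,d in(r1,r2))
    p=np.linalg.solve(A,b);return p,[np.linalg.norm(np.cross(p-o,d)) for o,d in(r1,r2)]
def proj(name,p,cal=None):
    c=cal or arm.get_calibration(name);return cv2.projectPoints(np.array([p],float),np.array(c["rvec"],float),np.array(c["tvec"],float),np.array(c["intrinsics"],float),None)[0].ravel()
E
python3 - <<'E'
from h import *
s=arm.get_obs();print({k:np.round(v,3) for k,v in s.items()})
for n in("side","top","wrist"):
    im=arm.snapshot(n);cv2.imwrite(f"pics/{n}0.png",im)
    c=arm.get_calibration(n);R=cv2.Rodrigues(np.array(c["rvec"],float))[0];print(n,np.round(-R.T@np.array(c["tvec"]).ravel(),3),np.round(R[2],3),np.round(c["intrinsics"],1).tolist())
E
```

```text
{'time': np.float64(0.0), 'joint_pos': array([ 1.172,  0.116,  1.442, -0.   ,  1.584, -0.038]), 'qd': array([-0.002, -0.001,  0.   , -0.   ,  0.001,  0.001]), 'tau': array([-1.0000e-03, -7.3196e+01, -6.3251e+01, -0.0000e+00,  6.0000e-03,
       -0.0000e+00]), 'position': array([0.238, 0.631, 0.242]), 'ee_rot': array([-5.64e-01, -3.09e+00,  2.00e-03]), 'wrist_force': array([ 0.218, -0.863, -0.352]), 'ft_torque': array([0.033, 0.008, 0.035]), 'grasp_force': np.float64(0.0), 'opening': np.float64(0.085)}
side [ 0.054 -1.137  0.706] [ 0.336  0.847 -0.413] [[376.1, 0.0, 325.7], [0.0, 376.1, 199.8], [0.0, 0.0, 1.0]]
top [0.252 0.032 1.638] [ 0.164 -0.005 -0.986] [[491.8, 0.0, 317.5], [0.0, 491.8, 198.3], [0.0, 0.0, 1.0]]
wrist [0.163 0.66  0.374] [ 0.296 -0.113 -0.948] [[309.7, 0.0, 318.5], [0.0, 309.7, 197.6], [0.0, 0.0, 1.0]]
```

View pics/side0.png

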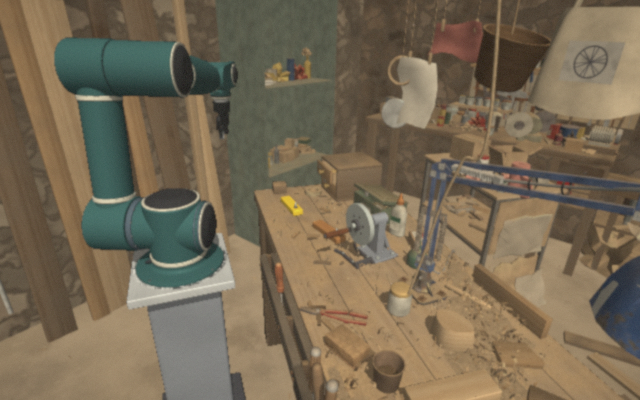

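View pics/top0.png

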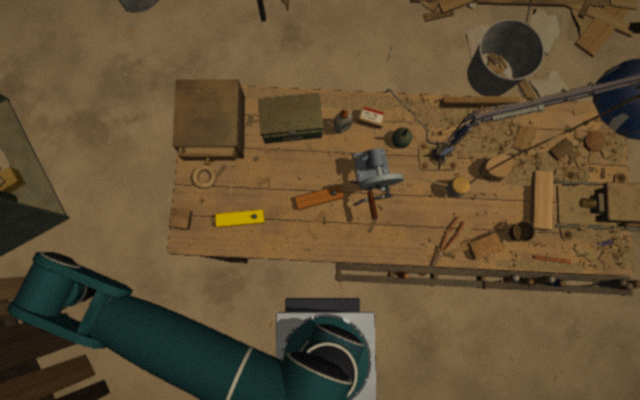

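The top view shows the wheel at about (380,182) with its handle to the front at (374,205), and the orange-brown bar at (318,199) pointing into the slideway. The yellow look-alike is at (240,218). Also visible: tape (203,175), jar (461,186), pliers (447,240) and oak block (485,245). The bar at (318,199) fits because it isn't yellow and it lies in line with the mouth. I'll confirm with an enlarged crop.

```bash
python3 - <<'E'
import cv2,numpy as np
t=cv2.imread("pics/top0.png")[135:225,280:420];s=cv2.imread("pics/side0.png")[185:275,300:420]
t=cv2.resize(t,None,fx=5.6,fy=3.3*5.6/3.3*0+5.6*0+3.3,interpolation=3) if 0 else cv2.resize(t,None,fx=3.3,fy=3.3,interpolation=2)
s=cv2.resize(s,None,fx=3.3,fy=3.3,interpolation=2)
t=cv2.resize(cv2.imread("pics/top0.png")[140:225,285:410],None,fx=6.2,fy=6.2/1,interpolation=2)[:,:780]
cv2.imwrite("pics/ct.png",t)
cv2.imwrite("pics/cs.png",cv2.resize(cv2.imread("pics/side0.png")[190:275,305:415],None,fx=7,fy=7,interpolation=2))
E
```

```text
(no output)
```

View pics/ct.png

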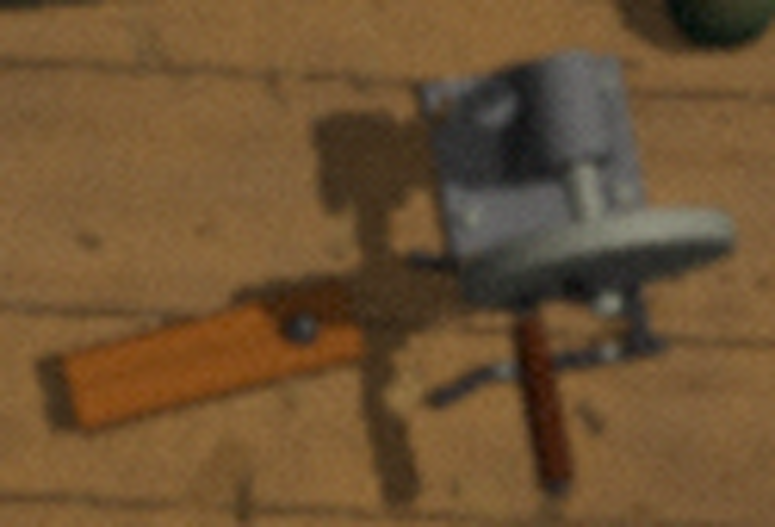

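View pics/cs.png

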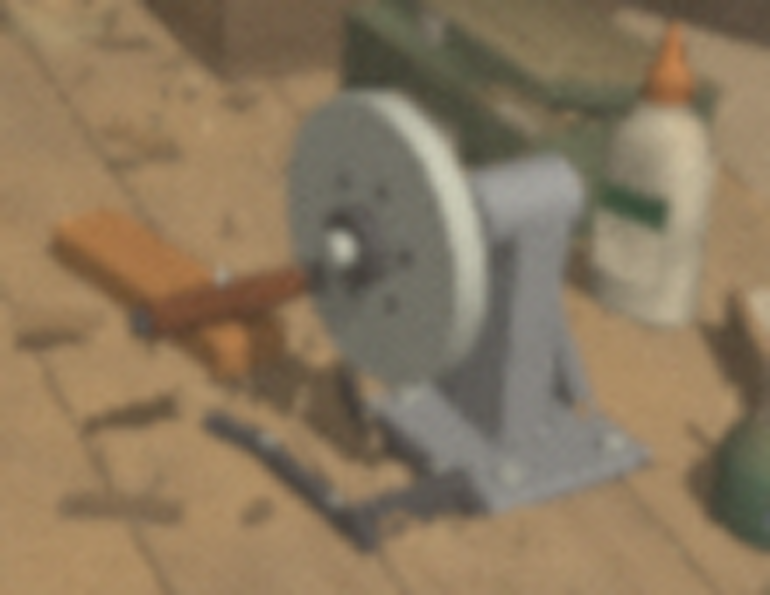

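The crops confirm it: an orange-brown bar with a dark point near the mouth end. The handle is on the left (+y) side, slightly below axle height. Next I'll triangulate.

```bash
python3 - <<'E'
from h import *
T=lambda u,v:(285+u/6.2,140+v/6.2); S=lambda u,v:(305+u/7,190+v/7)
def tr(n,a,b):
    p,r=tri(ray("top",T(*a)),ray("side",S(*b)));print(n,np.round(p,4),np.round(r,4));return p
nut=tr("nut",(607,302),(342,247))
he=tr("handle end",(556,487),(140,322)); hb=tr("handle base",(530,320),(300,283))
tip=tr("tip",(301,322),(222,274))
for a in((62,358),(90,430),(262,303),(365,352)):print("bar",np.round(plane("top",T(*a),.024),4))
im=cv2.imread("pics/top0.png");hsv=cv2.cvtColor(im,cv2.COLOR_BGR2HSV)
for nm,m in(("bar",cv2.inRange(hsv,(5,150,90),(16,255,255))),("yellow",cv2.inRange(hsv,(22,180,120),(35,255,255)))):
    m[:, :170]=0;m[:100]=0;m[300:]=0
    for c in cv2.findContours(m,0,2)[0]:
        if cv2.contourArea(c)>60:
            r=cv2.minAreaRect(c);print(nm,r,[np.round(plane("top",q,.024)[:2],3).tolist() for q in cv2.boxPoints(r)])
for nm,uv in(("tape",(203,175)),("jar",(461,186)),("pl",(447,240)),("oak",(485,245)),("glue",(343,120)),("stopEndFrontRail",T(655,345)),("railflareend",T(432,400)),("foot1",T(425,90)),("foot2",T(455,240)),("foot3",T(635,250)),("edge",(300,258)),("greenjar",(401,137))):print(nm,np.round(plane("top",uv,.01),3))
E
```

```text
nut [ 0.5329 -0.179   0.1352] [0.0013 0.0013]
handle end [ 0.4438 -0.1554  0.0993] [0.0011 0.0011]
handle base [ 0.53   -0.1441  0.0986] [0.0007 0.0007]
tip [ 0.5398 -0.0287  0.0414] [0.0009 0.0009]
bar [0.523  0.0994 0.024 ]
bar [0.4839 0.0843 0.024 ]
bar [ 0.5526 -0.0082  0.024 ]
bar [ 0.5256 -0.0633  0.024 ]
bar ((552.8770141601562, 257.8524475097656), (40.28841018676758, 7.87661075592041), 5.19442892074585) [[0.314, -0.676], [0.339, -0.681], [0.327, -0.811], [0.301, -0.807]]
bar ((487.7248229980469, 246.08258056640625), (23.370962142944336, 31.799835205078125), 73.3007583618164) [[0.382, -0.473], [0.411, -0.575], [0.338, -0.592], [0.309, -0.491]]
bar ((451.729736328125, 233.62161254882812), (13.822035789489746, 40.28976058959961), 36.02737045288086) [[0.361, -0.358], [0.469, -0.441], [0.441, -0.476], [0.335, -0.393]]
bar ((316.52252197265625, 198.99464416503906), (20.799522399902344, 53.828609466552734), 76.60750579833984) [[0.532, 0.123], [0.574, -0.052], [0.505, -0.067], [0.464, 0.107]]
bar ((597.5, 139.5), (23.0, 15.0), 90.0) [[0.76, -0.908], [0.76, -0.959], [0.679, -0.951], [0.679, -0.9]]
bar ((520.2500610351562, 135.75001525878906), (9.17060375213623, 23.400854110717773), 18.43494987487793) [[0.7, -0.637], [0.778, -0.668], [0.768, -0.697], [0.69, -0.666]]
yellow ((239.32785034179688, 217.60655212402344), (13.580363273620605, 49.070377349853516), 84.80557250976562) [[0.473, 0.366], [0.487, 0.205], [0.442, 0.2], [0.428, 0.361]]
tape [0.605 0.411 0.01 ]
jar [ 0.563 -0.46   0.01 ]
pl [ 0.381 -0.404  0.01 ]
oak [ 0.364 -0.529  0.01 ]
glue [ 0.797 -0.065  0.01 ]
stopEndFrontRail [ 0.531 -0.221  0.01 ]
railflareend [ 0.502 -0.1    0.01 ]
foot1 [ 0.674 -0.099  0.01 ]
foot2 [ 0.59  -0.114  0.01 ]
foot3 [ 0.584 -0.212  0.01 ]
edge [0.324 0.083 0.01 ]
greenjar [ 0.735 -0.263  0.01 ]
```

Bar: centre ≈ (0.525, 0.015), yaw ≈ 15.7°. Stand: hub ≈ (0.556, −0.175), yaw ≈ 9°. The handle triangulates to a 50–52 mm radius at about 135°, which matches the description. Now moving above the bar's free end.

{"api": "jog_arm", "payload": {"increments": "0 -1.2 -1.1 0 0.7; 0 -2.4 -2.2 0 1.5; 0 -3.6 -3.4 0 2.2; 0 -4.8 -4.5 0 3; 0 -6 -5.6 0.3 3.7; 0 -7.2 -6.7 0.6 4.4; 0 -8.3 -7.9 0.9 5; 0 -8.9 -8.4 1.2 5.4; 0 -8.9 -8.4 1.5 5.4; 0 -8.9 -8.4 1.6 5.4", "squeeze": 40}}

```text
time: 0.98
position: [0.3725, 0.3556, 0.2013]
ee_rot: [-1.272, -2.872, 0.001]
wrist_force: [0.0, 0.5, -0.7]
opening: 0.0855
grasp_force: 0.0
```

{"api": "jog_arm", "payload": {"increments": "0 -1.3 -0.4 0.1 0.7; 0 -2.7 -0.8 0.3 1.4; 0 -4.1 -1.2 0.6 2.1; 0 -5.6 -1.6 0.9 2.8; 0 -7.1 -2.1 1.2 3.5; 0 -8.6 -2.5 1.4 4.2; 0 -10 -2.9 1.6 4.8; 0 -11.2 -3.3 1.6 5.3; 0 -11.8 -3.46 1.6 5.3; 0 -11.8 -3.46 1.6 5.3"}}

```text
time: 1.82
position: [0.5082, 0.0786, 0.1621]
ee_rot: [-1.896, -2.505, 0.001]
wrist_force: [0.9, 0.5, 0.0]
opening: 0.0856
grasp_force: 0.0
```

```bash
python3 - <<'E'
from h import *
import pickle
s=arm.get_obs();c=arm.get_calibration("wrist");im=arm.snapshot("wrist");cv2.imwrite("pics/w1.png",im);pickle.dump(c,open("w1.pkl","wb"))
print(s["position"],s["ee_rot"],s["joint_pos"])
E
```

```text
[0.50817514 0.0786378  0.16209062] [-1.89598191e+00 -2.50483366e+00  9.38354884e-04] [ 1.04115603e-01 -2.06918803e-01  1.88393137e+00 -3.66079512e-04
  1.46506543e+00 -1.70799781e-01]
```

View pics/w1.png

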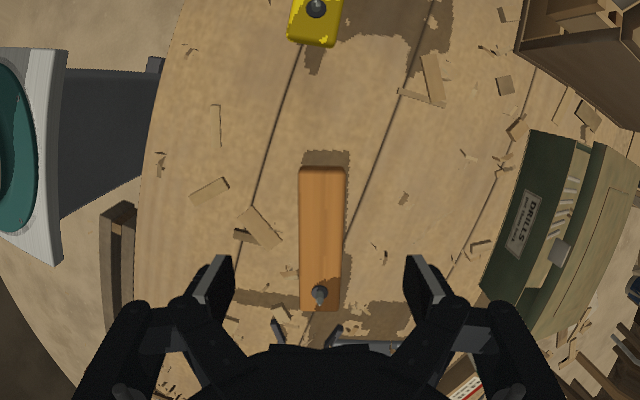

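The wrist view shows the bar from (299,168)–(346,168) at its free end to (301,311)–(340,311) at its point end. The slideway's flare tips are at about (274,322) and (338,325).

```bash
python3 - <<'E'
from h import *
import pickle
c=pickle.load(open("w1.pkl","rb"))
for n,uv,z in(("a",(299,168),.024),("b",(346,168),.024),("c",(301,311),.024),("d",(341,311),.024),("tip",(319,290),.048),("fl front",(274,322),.012),("fl front in",(285,345),.012),("fl back",(338,325),.012),("fl back in",(330,343),.012)):
    print(n,np.round(plane("wrist",uv,z,c),4))
E
```

```text
a [0.4868 0.0924 0.024 ]
b [0.5274 0.1039 0.024 ]
c [ 0.5284 -0.0625  0.024 ]
d [ 0.5711 -0.0506  0.024 ]
tip [ 0.5349 -0.0123  0.048 ]
fl front [ 0.5035 -0.0989  0.012 ]
fl front in [ 0.5247 -0.1343  0.012 ]
fl back [ 0.5782 -0.0819  0.012 ]
fl back in [ 0.5781 -0.1145  0.012 ]
```

{"api": "jog_arm", "payload": {"increments": "0 0.1 0.1 0.8 0; 0 0.2 0.18 1.8 0; 0 0.2 0.18 2.8 0; 0 0.2 0.18 3.7 0; 0 0.2 0.18 4.5 0; 0 0.2 0.18 5.2 0; 0 0.2 0.18 5.7 0; 0 0.2 0.18 5.95 0; 0 0.2 0.18 5.95 0"}}

```text
time: 2.62
position: [0.5094, 0.087, 0.0125]
ee_rot: [-1.892, -2.506, 0.002]
wrist_force: [0.0, 1.1, 0.0]
opening: 0.0856
grasp_force: 0.0
```

{"api": "jog_arm", "payload": {"increments": "0.3 0 0 0 0; 0.5 0 0 0 0; 0.7 0 0 0 0; 0.7 0 0 0 0; 0.7 0 0 0 0; 0.7 0 0 0 0; 0.7 0 0 0 0", "squeeze": 30}}

```text
time: 3.2
position: [0.5105, 0.0863, 0.0148]
ee_rot: [1.894, 2.505, 0.002]
wrist_force: [-1.3, 0.2, 5.7]
opening: 0.0433
grasp_force: 30.5
```

```bash
python3 - <<'E'
from h import *
s=arm.get_obs();print({k:np.round(s[k],3) for k in("position","ee_rot","wrist_force","opening","grasp_force")})
im=arm.snapshot("wrist");c=arm.get_calibration("wrist")
cv2.imwrite("pics/w2.png",im)
E
```

```text
{'position': array([0.511, 0.086, 0.015]), 'ee_rot': array([1.894e+00, 2.505e+00, 2.000e-03]), 'wrist_force': array([-1.272,  0.224,  5.656]), 'opening': np.float64(0.043), 'grasp_force': np.float64(30.517)}
```

View pics/w2.png

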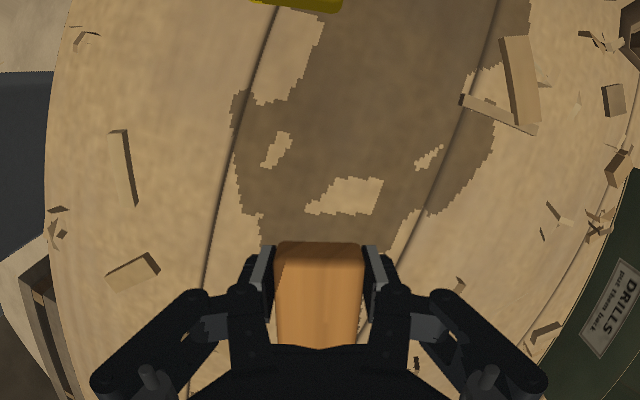

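{"api": "jog_arm", "payload": {"increments": "0.7 -0.1 0 -0.06 0.2; 0.7 -0.3 -0.04 -0.07 0.4; 0.7 -0.5 -0.07 -0.07 0.7; 0.7 -0.7 -0.1 -0.07 0.95; 0.7 -0.9 -0.13 -0.07 1.15; 0.7 -1 -0.14 -0.07 1.15; 0.7 -1 -0.14 -0.07 1.15"}}

```text
time: 3.83
position: [0.5135, 0.0604, 0.0152]
ee_rot: [-2.019, -2.407, 0.001]
wrist_force: [0.1, -1.5, -2.4]
opening: 0.0433
grasp_force: 31.2
```

```bash
python3 - <<'E'
from h import *
s=arm.get_obs();print({k:np.round(s[k],4) for k in("position","ee_rot","wrist_force","opening","grasp_force")})
im=arm.snapshot("top");cv2.imwrite("pics/t2.png",cv2.resize(im[140:225,285:410],None,fx=6.2,fy=6.2,interpolation=2))
E
```

```text
{'position': array([0.5135, 0.0604, 0.0152]), 'ee_rot': array([-2.0187e+00, -2.4072e+00,  6.0000e-04]), 'wrist_force': array([ 0.1037, -1.4514, -2.4079]), 'opening': np.float64(0.0433), 'grasp_force': np.float64(31.1931)}
```

View pics/t2.png

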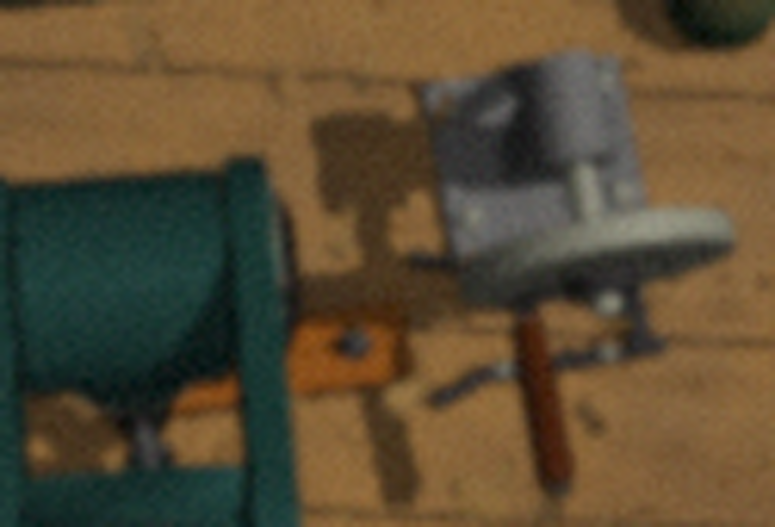

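```bash
python3 - <<'E'
from h import *
T=lambda u,v:(285+u/6.2,140+v/6.2)
hub=np.array([.5556,-.175])
a=np.radians(10);X=np.array([np.cos(a),np.sin(a)]);Y=np.array([-X[1],X[0]])
for n,uv,z in(("bar fr back",(405,318),.024),("bar fr front",(402,385),.024),("tip",(352,340),.048),("flareF",(435,402),.012),("flareB",(410,258),.012),("railF a",(500,372),.012),("railF b",(640,350),.012),("foot1",(425,88),.01),("footR",(615,58),.01),("footL2",(452,235),.01)):
    p=plane("top",T(*uv),z)[:2];print(n,np.round(p,4),"stand",np.round([(p-hub)@X,(p-hub)@Y],4))
p=np.array([.5135,.0604]);print("tcp",(p-hub)@X,(p-hub)@Y)
E
```

```text
bar fr back [ 0.5441 -0.0851] stand [0.0043 0.0905]
bar fr front [ 0.5076 -0.0829] stand [-0.0313  0.099 ]
tip [ 0.528  -0.0551] stand [-0.0064  0.1229]
flareF [ 0.5001 -0.1014] stand [-0.0419  0.0821]
flareB [ 0.5794 -0.0892] stand [0.0383 0.0804]
railF a [ 0.5164 -0.1369] stand [-0.032   0.0444]
railF b [ 0.5281 -0.2129] stand [-0.0337 -0.0326]
foot1 [ 0.675  -0.0991] stand [0.1308 0.054 ]
footR [ 0.6916 -0.2041] stand [ 0.1289 -0.0523]
footL2 [ 0.5925 -0.1125] stand [0.0472 0.0552]
tcp -0.0005836253790185835 0.23913433333885153
```

Top view: the bar's front end is at stand y≈95 mm, roughly centred on the mouth, and the foot corners confirm the stand pose. I'm inserting gently.

{"api": "jog_arm", "payload": {"increments": "0.7 -0.15 0.03 0.05 -0.1; 0.7 -0.35 0.06 0.06 -0.2; 0.7 -0.6 0.08 0.06 -0.3; 0.7 -0.85 0.08 0.06 -0.3; 0.7 -1.1 0.08 0.06 -0.3; 0.7 -1.35 0.08 0.06 -0.3; 0.7 -1.6 0.08 0.06 -0.3; 0.7 -1.8 0.08 0.06 -0.3; 0.7 -2 0.08 0.06 -0.3; 0.7 -2 0.08 0.06 -0.3"}}

```text
time: 4.72
position: [0.525, 0.012, 0.0147]
ee_rot: [1.985, 2.434, 0.002]
wrist_force: [0.1, -2.0, 5.6]
opening: 0.0436
grasp_force: 31.8
```

{"api": "jog_arm", "payload": {"increments": "0.7 -0.15 0 0 0; 0.7 -0.35 -0.01 -0.02 0.05; 0.7 -0.6 -0.02 -0.02 0.1; 0.7 -0.85 -0.02 -0.02 0.1; 0.7 -1.1 -0.03 -0.02 0.1; 0.7 -1.35 -0.04 -0.02 0.2; 0.7 -1.6 -0.05 -0.02 0.2; 0.7 -1.85 -0.05 -0.02 0.2; 0.7 -2.1 -0.06 -0.02 0.2; 0.7 -2.3 -0.06 -0.02 0.2"}}

```text
time: 5.55
position: [0.5346, -0.0448, 0.0147]
ee_rot: [2.007, 2.417, 0.001]
wrist_force: [-1.7, 5.4, 5.3]
opening: 0.0434
grasp_force: 31.9
```

{"api": "jog_arm", "payload": {"increments": "0.7 -0.1 0 0 0; 0.7 -0.2 0 0 0; 0.7 -0.3 0 0 0; 0.7 -0.4 0 0 0; 0.7 -0.45 0 0 0; 0.7 -0.5 0 0 0; 0.7 -0.55 0 0 0; 0.7 -0.6 0 0 0"}}

```text
time: 6.22
position: [0.5366, -0.0562, 0.0146]
ee_rot: [-2.004, -2.412, -0.007]
wrist_force: [-6.1, 36.1, 11.2]
opening: 0.0436
grasp_force: 32.6
```

Butted: 36 N at the expected home position (commanded end y≈−0.059). Relieving the push and releasing.

{"api": "jog_arm", "payload": {"increments": "0.7 0.2 0 0 0; 0.7 0.35 0 0 0; 0.5 0.35 0 0 0; 0.2 0.35 0 0 0; 0 0.35 0 0 0; 0 0.35 0 0 0; 0 0.35 0 0 0; 0 0.35 0 0 0; 0 0.35 0 -0.3 0"}}

```text
time: 6.97
position: [0.5346, -0.0504, 0.0207]
ee_rot: [-2.006, -2.415, 0.002]
wrist_force: [-0.1, 0.3, -0.6]
opening: 0.0854
grasp_force: 0.0
```

{"api": "jog_arm", "payload": {"increments": "0 0 0 -0.5 0; 0 0 0 -1.2 0; 0 0.2 0 -2 0; 0 0.5 0 -3 0; 0 0.8 0 -4 0; 0 1.2 0 -5 0; 0 1.6 0 -6 0; 0 2 0 -6.8 0; 0 2 0 -7 0; 0 2 0 -7 0"}}

```text
time: 7.8
position: [0.5267, -0.0011, 0.1995]
ee_rot: [2.004, 2.415, 0.003]
wrist_force: [0.6, -0.7, -0.2]
opening: 0.0853
grasp_force: 0.0
```

```bash
python3 - <<'E'
from h import *
s=arm.get_obs();print({k:np.round(s[k],4) for k in("position","ee_rot","wrist_force","joint_pos")})
a=np.radians(10);X=np.array([np.cos(a),np.sin(a)]);Y=np.array([-X[1],X[0]]);hub=np.array([.5556,-.175])
c=arm.get_calibration("wrist");im=arm.snapshot("wrist");cv2.imwrite("pics/w3.png",im)
import pickle;pickle.dump(c,open("w3.pkl","wb"))
m=cv2.inRange(cv2.cvtColor(im,cv2.COLOR_BGR2HSV),(8,140,120),(18,255,255))
k=[x for x in cv2.findContours(m,0,2)[0] if cv2.contourArea(x)>300]
for x in k:
    r=cv2.minAreaRect(x);print(cv2.contourArea(x),[ (np.round(q).tolist(),np.round([(plane("wrist",q,.024,c)[:2]-hub)@X,(plane("wrist",q,.024,c)[:2]-hub)@Y],3).tolist()) for q in cv2.boxPoints(r)])
E
```

```text
{'position': array([ 0.5267, -0.0011,  0.1995]), 'ee_rot': array([2.0044, 2.4152, 0.0034]), 'wrist_force': array([ 0.6136, -0.6956, -0.2429]), 'joint_pos': array([-0.0505, -0.1988,  1.816 , -0.    ,  1.5207, -0.2359])}
811.0 [([298.0, 259.0], [-0.019, 0.081]), ([316.0, 259.0], [0.001, 0.081]), ([316.0, 325.0], [0.002, -0.02]), ([298.0, 325.0], [-0.022, -0.021])]
685.0 [([298.0, 215.0], [-0.018, 0.135]), ([323.0, 215.0], [0.008, 0.135]), ([323.0, 247.0], [0.009, 0.097]), ([298.0, 247.0], [-0.019, 0.096])]
```

View pics/w3.png

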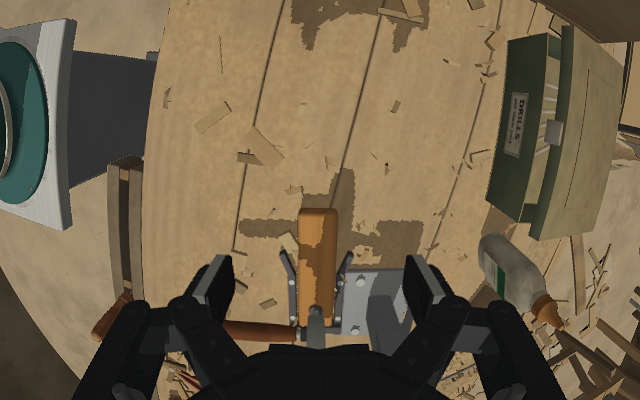

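The bar lies between the rails with its point under the wheel, and its free end is at about stand y 0.13–0.135. Now moving to the handle with the tool turned 90°.

{"api": "jog_arm", "payload": {"increments": "0 0 -0.4 -0.2 -1; 0 0 -0.9 -0.4 -2; 0 -0.2 -1.5 -0.4 -3.2; 0 -0.5 -2.1 -0.4 -4.4; 0 -0.9 -2.7 -0.4 -5.6; 0 -1.4 -3.1 -0.4 -6.8; 0 -2 -3.3 -0.4 -8; 0 -2.7 -3.3 -0.4 -9.2; 0 -3.5 -3.3 -0.4 -10.4; 0 -4 -3.3 -0.4 -11.5"}}

```text
time: 8.68
position: [0.463, -0.1165, 0.2054]
ee_rot: [-0.59, -3.084, 0.0]
wrist_force: [0.4, -0.2, 0.7]
opening: 0.0856
grasp_force: 0.0
```

```bash
python3 - <<'E'
from h import *
import pickle
a=np.radians(10);X=np.array([np.cos(a),np.sin(a)]);Y=np.array([-X[1],X[0]]);hub=np.array([.5556,-.175])
c=pickle.load(open("w3.pkl","rb"))
for n,uv,z in(("fl",(281,251),.012),("fr",(353,251),.012),("endL",(299,209),.024),("endR",(337,209),.024)):
    p=plane("wrist",uv,z,c)[:2]-hub;print(n,np.round([p@X,p@Y],4))
s=arm.get_obs();p=s["position"];r=s["ee_rot"];th=2*np.arctan2(r[1],r[0]);print(p,np.degrees(th)%360)
x=np.array([np.cos(th),np.sin(th)]);y=np.array([x[1],-x[0]]);d=np.array([.4725,-.153])-p[:2];print("units",d@x/.025,d@y/.025,(p[2]-.2)/.025,"twist",-((190-np.degrees(th)%360))/5)
E
```

```text
fl [-0.0399  0.0844]
fr [0.0446 0.0851]
endL [-0.0173  0.1419]
endR [0.0231 0.1422]
[ 0.46300981 -0.11652261  0.2054112 ] 158.3252097756538
units -0.8916670093200126 -1.215726950487036 0.21644819513140123 twist -6.334958044869239
```

The free end reads 57 mm past the flare tips where it should be about 50. The 9 mm relief I made while still gripped dragged the bar back roughly 6 mm. I'll push it home again with closed fingers against its free end, which can't pull it back.

{"api": "jog_arm", "payload": {"increments": "0.3 0 0.5 0 -0.7; 0.6 0 1.1 0 -1.5; 1 -0.1 1.8 0 -2.3; 1 -0.2 2.5 0 -3.1; 1 -0.3 3.2 0 -3.9; 1 -0.4 3.9 0 -4.7; 1 -0.5 4.6 0 -5.4; 1 -0.52 5.2 0 -6; 1 -0.52 5.55 0 -6.3; 1 -0.52 5.55 0 -6.3"}}

```text
time: 9.52
position: [0.5273, 0.0098, 0.2056]
ee_rot: [0.265, -3.128, -0.001]
wrist_force: [0.0, 0.5, 0.3]
opening: 0.0002
grasp_force: 0.0
```

{"api": "jog_arm", "payload": {"increments": "1 0 0 0.7 0; 1 0 0 1.6 0; 1 0 0 2.6 0; 1 0 0 3.6 0; 1 0 0 4.6 0; 1 0 0 5.5 0; 1 0 0 6.3 0; 1 0 0 6.9 0; 1 0 0 7.3 0; 1 0 0 7.4 0"}}

```text
time: 10.35
position: [0.5262, 0.0085, 0.0198]
ee_rot: [0.26, -3.128, -0.0]
wrist_force: [-0.4, -1.2, 0.2]
opening: 0.0004
grasp_force: 0.0
```

{"api": "jog_arm", "payload": {"increments": "1 0 -0.2 0 0; 1 0 -0.4 0 0; 1 0 -0.6 0 0; 1 0 -0.8 0 0; 1 0 -1 0 0; 1 0 -1.1 0 0; 1 0 -1.2 0 0; 1 0 -1.3 0 0; 1 0 -1.4 0 0; 1 0 -1.5 0 0"}}

```text
time: 11.18
position: [0.5336, -0.0279, 0.0218]
ee_rot: [0.262, -3.131, -0.001]
wrist_force: [0.2, 3.3, 1.9]
opening: -0.0001
grasp_force: 1.4
```

{"api": "jog_arm", "payload": {"increments": "1 0 -0.1 0 0; 1 0 -0.2 0 0; 1 0 -0.3 0 0; 1 0 -0.35 0 0; 1 0 -0.4 0 0"}}

```text
time: 11.6
position: [0.5345, -0.0336, 0.0217]
ee_rot: [0.262, -3.129, -0.014]
wrist_force: [-10.9, 53.0, 11.3]
opening: 0.0002
grasp_force: 27.1
```

Firmly butted: 53 N with the fingers on the end face. Retreating and going to the handle.

{"api": "jog_arm", "payload": {"increments": "1 0 0.4 0 0; 1 0 0.9 0 0; 1 0 1.2 -0.5 0; 1 0 1.2 -1.4 0; 0.8 0 1.2 -2.5 0; 0.6 0 1.2 -3.6 0; 0.4 0 1.2 -4.7 0; 0.2 0 1.2 -5.7 0; 0 0 1.2 -6.6 0; 0 0 1.2 -7.4 0"}}

```text
time: 12.43
position: [0.5302, -0.008, 0.2098]
ee_rot: [-0.262, 3.129, -0.001]
wrist_force: [-0.2, -0.4, 0.0]
opening: 0.0719
grasp_force: 0.0
```

```bash
python3 - <<'E'
from h import *
s=arm.get_obs();p=s["position"];r=s["ee_rot"];th=2*np.arctan2(r[1],r[0]);print(p,np.degrees(th)%360)
x=np.array([np.cos(th),np.sin(th)]);y=np.array([x[1],-x[0]]);d=np.array([.4745,-.1525])-p[:2];print("units",d@x/.025,d@y/.025,(p[2]-.2)/.025,"twist",-((190-np.degrees(th)%360))/5)
im=arm.snapshot("top");cv2.imwrite("pics/t3.png",im)
im=im[140:225,285:410];cv2.imwrite("pics/t3c.png",cv2.resize(im,None,fx=6.2,fy=6.2,interpolation=2))
E
```

```text
[ 0.53017474 -0.00802318  0.20975056] 189.58247089865966
units 3.1579417358636817 -5.327717220013524 0.39002244712528333 twist -0.08350582026806705
```

View pics/t3c.png

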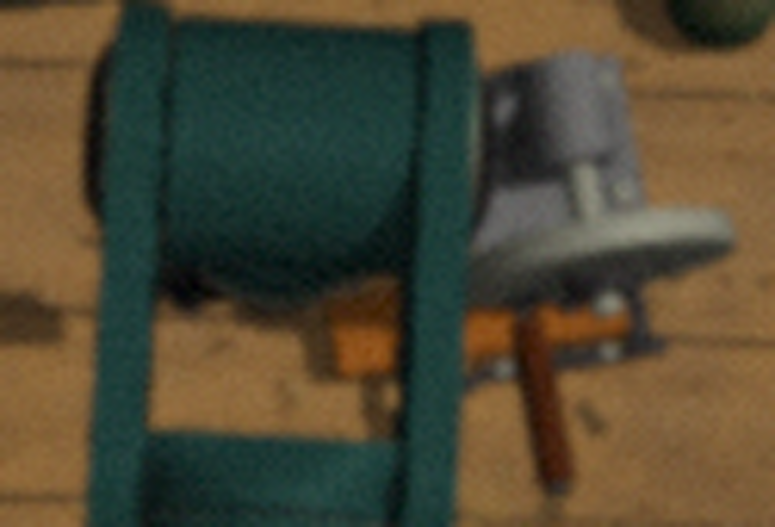

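The top view shows the bar's inner end at px (633,330), against the stop at about (645,330). The wheel and handle haven't moved. Going above the handle.

{"api": "jog_arm", "payload": {"increments": "0 0.8 -0.2 0 -0.1; 0 1.7 -0.7 0 -0.1; 0 2.5 -1.4 0 -0.1; 0 3 -2.2 0.1 -0.1; 0 3.16 -3.1 0.2 -0.1; 0 3.16 -4 0.3 -0.1; 0 3.16 -4.7 0.4 -0.1; 0 3.16 -5.2 0.4 -0.1; 0 3.16 -5.33 0.4 -0.1; 0 3.16 -5.33 0.4 -0.1"}}

```text
time: 13.32
position: [0.4745, -0.153, 0.1972]
ee_rot: [0.274, -3.13, 0.0]
wrist_force: [0.3, 0.2, -0.4]
opening: 0.0855
grasp_force: 0.0
```

```bash
python3 - <<'E'
from h import *
import pickle
s=arm.get_obs();c=arm.get_calibration("wrist");im=arm.snapshot("wrist");cv2.imwrite("pics/w4.png",im);pickle.dump(c,open("w4.pkl","wb"));print(s["position"],s["ee_rot"])
E
```

```text
[ 0.47454896 -0.15295432  0.19715108] [ 2.74491602e-01 -3.12951684e+00  4.77380535e-05]
```

View pics/w4.png

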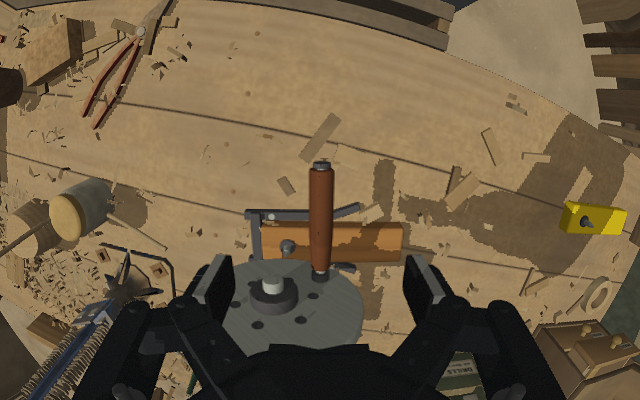

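The wrist view shows the handle vertical at column ≈320, in line with the gripper axis (318). The bar sits behind it against the stop. Descending and gripping.

{"api": "jog_arm", "payload": {"increments": "0 0 0 0.6 0; 0 0 0 1.3 0; 0 0 0 2.1 0; 0 0 0 2.8 0; 0 0 0 3.4 0; 0 0 0 3.9 0; 0 0 0 4.2 0; 0 0 0 4.35 0; 0 0 0 4.35 0"}}

```text
time: 14.12
position: [0.4745, -0.1523, 0.0878]
ee_rot: [0.277, -3.129, -0.0]
wrist_force: [-0.5, -0.6, -0.1]
opening: 0.0851
grasp_force: 0.0
```

{"api": "jog_arm", "payload": {"increments": "0.3 0 0 0 0; 0.6 0 0 0 0; 0.9 0 0 0 0; 1 0 0 0 0; 1 0 0 0 0; 1 0 0 0 0; 1 0 0 0 0; 1 0 0 0 0; 1 0 0 0 0", "squeeze": 60}}

```text
time: 14.87
position: [0.4744, -0.1524, 0.0879]
ee_rot: [0.276, -3.129, -0.001]
wrist_force: [-0.4, 5.9, -2.0]
opening: 0.0185
grasp_force: 58.5
```

```bash
python3 - <<'E'
from h import *
import pickle
s=arm.get_obs();print({k:np.round(s[k],4) for k in("position","ee_rot","wrist_force","ft_torque","opening","grasp_force")})
c=pickle.load(open("w4.pkl","rb"))
a=np.radians(10);X=np.array([np.cos(a),np.sin(a)]);Y=np.array([-X[1],X[0]]);hub=np.array([.5556,-.175])
for n,uv,z in(("nut",(273,283),.135),("hend",(320,162),.099),("hbase",(320,272),.099),("tip",(287,243),.048)):
    p=plane("wrist",uv,z,c)[:2];print(n,np.round(p,4),np.round([(p-hub)@X,(p-hub)@Y],4))
E
```

```text
{'position': array([ 0.4744, -0.1524,  0.0879]), 'ee_rot': array([ 2.7590e-01, -3.1292e+00, -8.0000e-04]), 'wrist_force': array([-0.4437,  5.9033, -1.9733]), 'ft_torque': array([ 0.7882,  0.1304, -0.1008]), 'opening': np.float64(0.0185), 'grasp_force': np.float64(58.5481)}
nut [ 0.5322 -0.1778] [-0.0236  0.0013]
hend [ 0.4427 -0.1574] [-0.1081  0.037 ]
hbase [ 0.538  -0.1404] [-0.0113  0.0371]
tip [ 0.5413 -0.1738] [-0.0139  0.0037]
```

```bash
python3 - <<'E'
import numpy as np
t0=134.5
for k in range(12):
    a=t0-30*k;r=[]
    for j in range(1,7):
        b=a-5*j;s=lambda q:np.sin(np.radians(q));c=lambda q:np.cos(np.radians(q))
        r.append(f"1 0 {2*(s(b)-s(a)):.2f} {-2*(c(b)-c(a)):.2f} 0")
    print(a,"; ".join(r))
E
```

```text
134.5 1 0 0.12 -0.13 0; 1 0 0.22 -0.27 0; 1 0 0.31 -0.42 0; 1 0 0.39 -0.57 0; 1 0 0.46 -0.73 0; 1 0 0.51 -0.90 0
104.5 1 0 0.04 -0.17 0; 1 0 0.06 -0.34 0; 1 0 0.06 -0.52 0; 1 0 0.05 -0.69 0; 1 0 0.03 -0.87 0; 1 0 -0.01 -1.04 0
74.5 1 0 -0.05 -0.17 0; 1 0 -0.12 -0.33 0; 1 0 -0.20 -0.48 0; 1 0 -0.30 -0.63 0; 1 0 -0.41 -0.76 0; 1 0 -0.53 -0.89 0
44.5 1 0 -0.13 -0.12 0; 1 0 -0.27 -0.22 0; 1 0 -0.42 -0.31 0; 1 0 -0.57 -0.39 0; 1 0 -0.73 -0.46 0; 1 0 -0.90 -0.51 0
14.5 1 0 -0.17 -0.04 0; 1 0 -0.34 -0.06 0; 1 0 -0.52 -0.06 0; 1 0 -0.69 -0.05 0; 1 0 -0.87 -0.03 0; 1 0 -1.04 0.01 0
-15.5 1 0 -0.17 0.05 0; 1 0 -0.33 0.12 0; 1 0 -0.48 0.20 0; 1 0 -0.63 0.30 0; 1 0 -0.76 0.41 0; 1 0 -0.89 0.53 0
-45.5 1 0 -0.12 0.13 0; 1 0 -0.22 0.27 0; 1 0 -0.31 0.42 0; 1 0 -0.39 0.57 0; 1 0 -0.46 0.73 0; 1 0 -0.51 0.90 0
-75.5 1 0 -0.04 0.17 0; 1 0 -0.06 0.34 0; 1 0 -0.06 0.52 0; 1 0 -0.05 0.69 0; 1 0 -0.03 0.87 0; 1 0 0.01 1.04 0
-105.5 1 0 0.05 0.17 0; 1 0 0.12 0.33 0; 1 0 0.20 0.48 0; 1 0 0.30 0.63 0; 1 0 0.41 0.76 0; 1 0 0.53 0.89 0
-135.5 1 0 0.13 0.12 0; 1 0 0.27 0.22 0; 1 0 0.42 0.31 0; 1 0 0.57 0.39 0; 1 0 0.73 0.46 0; 1 0 0.90 0.51 0
-165.5 1 0 0.17 0.04 0; 1 0 0.34 0.06 0; 1 0 0.52 0.06 0; 1 0 0.69 0.05 0; 1 0 0.87 0.03 0; 1 0 1.04 -0.01 0
-195.5 1 0 0.17 -0.05 0; 1 0 0.33 -0.12 0; 1 0 0.48 -0.20 0; 1 0 0.63 -0.30 0; 1 0 0.76 -0.41 0; 1 0 0.89 -0.53 0
```

{"api": "jog_arm", "payload": {"increments": "1 0 0.12 -0.13 0; 1 0 0.22 -0.27 0; 1 0 0.31 -0.42 0; 1 0 0.39 -0.57 0; 1 0 0.46 -0.73 0; 1 0 0.51 -0.90 0"}}

```text
time: 15.37
position: [0.4722, -0.1394, 0.1108]
ee_rot: [0.276, -3.129, -0.001]
wrist_force: [2.6, 6.2, -5.5]
opening: 0.0185
grasp_force: 59.0
```

{"api": "jog_arm", "payload": {"increments": "1 0 0.04 -0.17 0; 1 0 0.06 -0.34 0; 1 0 0.06 -0.52 0; 1 0 0.05 -0.69 0; 1 0 0.03 -0.87 0; 1 0 -0.01 -1.04 0"}}

```text
time: 15.87
position: [0.4723, -0.1397, 0.1373]
ee_rot: [-0.277, 3.129, 0.001]
wrist_force: [0.5, 7.1, -0.4]
opening: 0.0178
grasp_force: 59.4
```

{"api": "jog_arm", "payload": {"increments": "1 0 -0.05 -0.17 0; 1 0 -0.12 -0.33 0; 1 0 -0.20 -0.48 0; 1 0 -0.30 -0.63 0; 1 0 -0.41 -0.76 0; 1 0 -0.53 -0.89 0"}}

```text
time: 16.37
position: [0.4746, -0.1532, 0.1598]
ee_rot: [-0.276, 3.129, 0.0]
wrist_force: [-2.6, 4.2, 2.1]
opening: 0.0179
grasp_force: 59.7
```

{"api": "jog_arm", "payload": {"increments": "1 0 -0.13 -0.12 0; 1 0 -0.27 -0.22 0; 1 0 -0.42 -0.31 0; 1 0 -0.57 -0.39 0; 1 0 -0.73 -0.46 0; 1 0 -0.90 -0.51 0"}}

```text
time: 16.87
position: [0.4784, -0.1758, 0.1721]
ee_rot: [0.276, -3.129, 0.0]
wrist_force: [-4.1, 2.7, 1.6]
opening: 0.0179
grasp_force: 59.7
```

{"api": "jog_arm", "payload": {"increments": "1 0 -0.17 -0.04 0; 1 0 -0.34 -0.06 0; 1 0 -0.52 -0.06 0; 1 0 -0.69 -0.05 0; 1 0 -0.87 -0.03 0; 1 0 -1.04 0.01 0"}}

```text
time: 17.37
position: [0.4827, -0.2014, 0.1714]
ee_rot: [0.276, -3.128, -0.0]
wrist_force: [-5.8, 4.6, 0.4]
opening: 0.0184
grasp_force: 59.5
```

{"api": "jog_arm", "payload": {"increments": "1 0 -0.17 0.05 0; 1 0 -0.33 0.12 0; 1 0 -0.48 0.20 0; 1 0 -0.63 0.30 0; 1 0 -0.76 0.41 0; 1 0 -0.89 0.53 0"}}

```text
time: 17.87
position: [0.4863, -0.223, 0.1579]
ee_rot: [0.276, -3.127, -0.002]
wrist_force: [-9.0, 7.0, 0.8]
opening: 0.018
grasp_force: 59.6
```

{"api": "jog_arm", "payload": {"increments": "1 0 -0.12 0.13 0; 1 0 -0.22 0.27 0; 1 0 -0.31 0.42 0; 1 0 -0.39 0.57 0; 1 0 -0.46 0.73 0; 1 0 -0.51 0.90 0"}}

```text
time: 18.37
position: [0.4884, -0.2352, 0.1354]
ee_rot: [0.276, -3.127, -0.003]
wrist_force: [-12.7, 10.3, 5.6]
opening: 0.0185
grasp_force: 60.0
```

{"api": "jog_arm", "payload": {"increments": "1 0.02 -0.04 0.17 0; 1 0.04 -0.06 0.34 0; 1 0.06 -0.06 0.52 0; 1 0.08 -0.05 0.69 0; 1 0.1 -0.03 0.87 0; 1 0.1 0.01 1.04 0"}}

```text
time: 18.87
position: [0.4882, -0.2352, 0.1112]
ee_rot: [-0.276, 3.125, 0.0]
wrist_force: [6.7, 12.3, 12.4]
opening: 0.0185
grasp_force: 60.7
```

{"api": "jog_arm", "payload": {"increments": "1 0 0.05 0.17 0; 1 0 0.12 0.33 0; 1 0 0.20 0.48 0; 1 0 0.30 0.63 0; 1 -0.01 0.41 0.76 0; 1 -0.02 0.53 0.89 0"}}

```text
time: 19.37
position: [0.4863, -0.2234, 0.0894]
ee_rot: [-0.276, 3.126, -0.004]
wrist_force: [1.1, -0.9, 12.2]
opening: 0.0182
grasp_force: 60.9
```

{"api": "jog_arm", "payload": {"increments": "1 0 0.13 0.12 0; 1 -0.01 0.27 0.22 0; 1 -0.01 0.42 0.31 0; 1 -0.02 0.57 0.39 0; 1 -0.03 0.73 0.46 0; 1 -0.04 0.90 0.51 0"}}

```text
time: 19.87
position: [0.4827, -0.2016, 0.0758]
ee_rot: [-0.275, 3.128, -0.005]
wrist_force: [0.9, -8.3, 3.1]
opening: 0.0181
grasp_force: 60.3
```

{"api": "jog_arm", "payload": {"increments": "1 0 0.17 0.04 0; 1 -0.01 0.34 0.06 0; 1 -0.01 0.52 0.06 0; 1 -0.02 0.69 0.05 0; 1 -0.03 0.87 0.03 0; 1 -0.03 1.04 -0.01 0"}}

```text
time: 20.37
position: [0.4783, -0.1754, 0.075]
ee_rot: [-0.275, 3.129, -0.003]
wrist_force: [2.1, -5.6, -3.2]
opening: 0.0181
grasp_force: 59.5
```

{"api": "jog_arm", "payload": {"increments": "1 0 0.17 -0.05 0; 1 0 0.33 -0.12 0; 1 0 0.48 -0.20 0; 1 0 0.63 -0.30 0; 1 -0.01 0.76 -0.41 0; 1 -0.01 0.89 -0.53 0"}}

```text
time: 20.87
position: [0.4744, -0.1526, 0.0879]
ee_rot: [0.276, -3.129, 0.0]
wrist_force: [4.0, -0.0, -7.5]
opening: 0.0181
grasp_force: 59.0
```

```bash
cat > fit.py <<'E'
import numpy as np
from scipy.optimize import least_squares
# pos, force, dir
D=np.array([[.4722,-.1394,.1108,2.6,6.2,-5.5,-1],[.4723,-.1397,.1373,.5,7.1,-.4,-1],[.4746,-.1532,.1598,-2.6,4.2,2.1,-1],[.4784,-.1758,.1721,-4.1,2.7,1.6,-1],[.4827,-.2014,.1714,-5.8,4.6,.4,-1],[.4863,-.223,.1579,-9,7,.8,-1],[.4884,-.2352,.1354,-12.7,10.3,5.6,-1],[.4882,-.2352,.1112,6.7,12.3,12.4,-1],[.4863,-.2234,.0894,1.1,-.9,12.2,-1],[.4827,-.2016,.0758,.9,-8.3,3.1,-1],[.4783,-.1754,.075,2.1,-5.6,-3.2,-1],[.4744,-.1526,.0879,4,0,-7.5,-1]])
try:
    E=np.loadtxt("rev.txt",ndmin=2);D=np.vstack([D,E])
except OSError: pass
p=np.polyfit(D[:,1],D[:,0],1);yaw=-np.arctan(p[0]);print("yaw",np.degrees(yaw))
Y=np.array([-np.sin(yaw),np.cos(yaw)]);y=D[:,:2]@Y;z=D[:,2]
f=least_squares(lambda q:np.hypot(y-q[0],z-q[1])-q[2],[y.mean(),z.mean(),.05]).x;print("c,r",f,"res",np.abs(np.hypot(y-f[0],z-f[1])-f[2]).max())
th=np.arctan2(y-f[0],z-f[1]);Fy=D[:,3:5]@Y;Fz=D[:,5]
tau=-.05*(Fy*np.cos(th)-Fz*np.sin(th));rad=Fy*np.sin(th)+Fz*np.cos(th)
d=D[:,6]
A=np.c_[d,-np.sin(th),-np.cos(th)]
def rep(A,t,lab):
    q,*_=np.linalg.lstsq(A,t,rcond=None);C=q[1];S=q[2];e=t-A@q;s=np.sqrt(e@e/(len(t)-3))
    print(lab,"fric",q[0],"W",np.hypot(C,S),"delta",np.degrees(np.arctan2(S,C)),"theta_down",(180-np.degrees(np.arctan2(S,C)))%360,"sd",s,"extra",q[3:])
rep(A,tau,"plain");rep(np.c_[A,d*np.abs(rad)],tau,"rad")
if (d>0).any():
    rep(A[d<0],tau[d<0],"neg");rep(A[d>0],tau[d>0],"pos")
print(np.c_[np.degrees(th),tau,rad].round(2))
E
python3 fit.py
```

```text
yaw 9.527383410936014
c,r [-0.2641309   0.12351748  0.05003989] res 0.00014338423398629896
plain fric 0.29398516259206814 W 0.18463301181762007 delta -145.10851773198655 theta_down 325.1085177319866 sd 0.021575267021346985 extra []
rad fric 0.2920854910887585 W 0.18403098340072374 delta -145.0021159648152 theta_down 325.0021159648152 sd 0.021530251365726744 extra [0.00034669]
[[ 1.0469e+02 -1.9000e-01  6.8900e+00]
 [ 7.4040e+01 -1.1000e-01  6.5400e+00]
 [ 4.3550e+01 -9.0000e-02  4.6700e+00]
 [ 1.3400e+01 -1.4000e-01  2.3300e+00]
 [-1.6720e+01 -2.7000e-01 -1.2000e+00]
 [-4.6540e+01 -3.2000e-01 -5.5400e+00]
 [-7.6280e+01 -4.2000e-01 -1.0580e+01]
 [-1.0421e+02 -4.7000e-01 -1.3730e+01]
 [-1.3293e+02 -4.8000e-01 -7.5300e+00]
 [-1.6300e+02 -4.4000e-01 -5.3000e-01]
 [ 1.6613e+02 -3.2000e-01  1.7000e+00]
 [ 1.3541e+02 -2.9000e-01  4.8800e+00]]
```

The fit is clean: friction 0.29, W 0.185, heavy side down at handle θ ≈ −35°, uncertainty about ±3°. I'll go there the other way round (through the bottom), which also gives samples in the opposite direction.

{"api": "jog_arm", "payload": {"increments": "1 0 -0.13 0.12 0; 1 0 -0.26 0.23 0; 1 0 -0.41 0.33 0; 1 0 -0.56 0.41 0; 1 0 -0.72 0.48 0; 1 0.01 -0.89 0.53 0"}}

```text
time: 21.37
position: [0.4781, -0.1745, 0.0751]
ee_rot: [0.276, -3.129, -0.001]
wrist_force: [-0.6, 5.7, 1.3]
opening: 0.0181
grasp_force: 59.9
```

{"api": "jog_arm", "payload": {"increments": "1 0 -0.17 0.04 0; 1 0 -0.35 0.06 0; 1 0 -0.52 0.07 0; 1 0.01 -0.70 0.07 0; 1 0.01 -0.87 0.05 0; 1 0.02 -1.04 0.01 0"}}

```text
time: 21.87
position: [0.4826, -0.2008, 0.0752]
ee_rot: [-0.276, 3.129, -0.0]
wrist_force: [-1.9, 4.5, 6.2]
opening: 0.0182
grasp_force: 60.5
```

{"api": "jog_arm", "payload": {"increments": "1 0 -0.17 -0.05 0; 1 0 -0.33 -0.12 0; 1 0 -0.48 -0.20 0; 1 0.01 -0.63 -0.29 0; 1 0.01 -0.77 -0.39 0; 1 0.02 -0.90 -0.51 0"}}

```text
time: 22.37
position: [0.4862, -0.2225, 0.0882]
ee_rot: [-0.276, 3.128, 0.001]
wrist_force: [-1.0, 10.9, 7.4]
opening: 0.0185
grasp_force: 60.5
```

{"api": "jog_arm", "payload": {"increments": "1 0 -0.12 -0.13 0; 1 0 -0.23 -0.26 0; 1 0 -0.33 -0.41 0; 1 0 -0.41 -0.56 0; 1 0.01 -0.48 -0.72 0; 1 0.01 -0.53 -0.89 0"}}

```text
time: 22.87
position: [0.4882, -0.2349, 0.11]
ee_rot: [-0.277, 3.128, 0.003]
wrist_force: [2.3, 13.9, 1.4]
opening: 0.0183
grasp_force: 59.9
```

{"api": "jog_arm", "payload": {"increments": "1 0 -0.04 -0.17 0; 1 0 -0.06 -0.35 0; 1 0 -0.07 -0.52 0; 1 0 -0.07 -0.70 0; 1 0 -0.05 -0.87 0; 1 0 -0.01 -1.04 0"}}

```text
time: 23.37
position: [0.4882, -0.2352, 0.1353]
ee_rot: [-0.277, 3.129, 0.003]
wrist_force: [4.6, 10.5, -5.5]
opening: 0.0179
grasp_force: 59.2
```

{"api": "jog_arm", "payload": {"increments": "1 0 0.05 -0.17 0; 1 0 0.12 -0.33 0; 1 0 0.20 -0.48 0; 1 0 0.29 -0.63 0; 1 0 0.39 -0.77 0; 1 0 0.51 -0.90 0"}}

```text
time: 23.87
position: [0.4862, -0.2231, 0.1577]
ee_rot: [-0.276, 3.128, 0.001]
wrist_force: [8.8, 3.1, -7.7]
opening: 0.0182
grasp_force: 59.2
```

```bash
cat > rev.txt <<'E'
.4781 -.1745 .0751 -.6 5.7 1.3 1
.4826 -.2008 .0752 -1.9 4.5 6.2 1
.4862 -.2225 .0882 -1 10.9 7.4 1
.4882 -.2349 .11 2.3 13.9 1.4 1
.4882 -.2352 .1353 4.6 10.5 -5.5 1
.4862 -.2231 .1577 8.8 3.1 -7.7 1
E
python3 fit.py; python3 - <<'E'
import numpy as np
for a,l in((-45.5,[-43,-41,-39,-37,-36]),):
    r=lambda q:np.radians(q)
    print([(b,round(2*(np.sin(r(b))-np.sin(r(a))),2),round(-2*(np.cos(r(b))-np.cos(r(a))),2)) for b in [-43,-41,-39,-37,-36,-35,-34,-33,-32,-31]])
E
```

```text
yaw 9.503835303532714
c,r [-0.26396883  0.12345954  0.05005866] res 0.000223382493134687
plain fric 0.29471013749659997 W 0.185609463377806 delta -148.6438575501847 theta_down 328.6438575501847 sd 0.023618100321961148 extra []
rad fric 0.3020988886066853 W 0.18509040734710164 delta -148.50201283196265 theta_down 328.50201283196265 sd 0.02300364593506345 extra [-0.00115523]
neg fric 0.2942912174893024 W 0.18473030310286734 delta -145.11247091067497 theta_down 325.112470910675 sd 0.021636126585680152 extra []
pos fric 0.3131354794951893 W 0.21290156552795747 delta -154.94435653857948 theta_down 334.9443565385795 sd 0.02201499907299941 extra []
[[ 1.0462e+02 -1.9000e-01  6.8900e+00]
 [ 7.3980e+01 -1.1000e-01  6.5400e+00]
 [ 4.3520e+01 -9.0000e-02  4.6700e+00]
 [ 1.3400e+01 -1.4000e-01  2.3300e+00]
 [-1.6680e+01 -2.7000e-01 -1.1900e+00]
 [-4.6480e+01 -3.2000e-01 -5.5300e+00]
 [-7.6210e+01 -4.2000e-01 -1.0570e+01]
 [-1.0415e+02 -4.7000e-01 -1.3720e+01]
 [-1.3289e+02 -4.8000e-01 -7.5200e+00]
 [-1.6301e+02 -4.4000e-01 -5.3000e-01]
 [ 1.6609e+02 -3.2000e-01  1.6900e+00]
 [ 1.3535e+02 -2.9000e-01  4.8700e+00]
 [ 1.6504e+02  2.9000e-01  2.2000e-01]
 [-1.6409e+02  1.4000e-01 -7.2700e+00]
 [-1.3460e+02  1.2000e-01 -1.2970e+01]
 [-1.0557e+02  1.1000e-01 -1.3220e+01]
 [-7.6310e+01  1.5000e-01 -1.0630e+01]
 [-4.6710e+01  2.3000e-01 -6.4500e+00]]
[(-43, np.float64(0.06), np.float64(-0.06)), (-41, np.float64(0.11), np.float64(-0.11)), (-39, np.float64(0.17), np.float64(-0.15)), (-37, np.float64(0.22), np.float64(-0.2)), (-36, np.float64(0.25), np.float64(-0.22)), (-35, np.float64(0.28), np.float64(-0.24)), (-34, np.float64(0.31), np.float64(-0.26)), (-33, np.float64(0.34), np.float64(-0.28)), (-32, np.float64(0.37), np.float64(-0.29)), (-31, np.float64(0.4), np.float64(-0.31))]
```

{"api": "jog_arm", "payload": {"increments": "1 0 0.13 -0.12 0; 1 0 0.26 -0.23 0; 1 0 0.41 -0.33 0; 1 0 0.56 -0.41 0; 1 -0.01 0.72 -0.48 0; 1 -0.02 0.89 -0.53 0"}}

```text
time: 24.37
position: [0.4827, -0.2019, 0.1713]
ee_rot: [-0.275, 3.128, -0.002]
wrist_force: [4.9, -5.1, -3.7]
opening: 0.0182
grasp_force: 59.8
```

{"api": "jog_arm", "payload": {"increments": "1 0 0.17 -0.04 0; 1 0 0.35 -0.06 0; 1 0 0.52 -0.07 0; 1 -0.01 0.70 -0.07 0; 1 -0.01 0.87 -0.05 0; 1 -0.02 1.04 -0.01 0"}}

```text
time: 24.87
position: [0.4785, -0.1769, 0.1723]
ee_rot: [-0.275, 3.128, -0.005]
wrist_force: [-0.6, -8.6, 4.6]
opening: 0.0181
grasp_force: 60.8
```

{"api": "jog_arm", "payload": {"increments": "1 0 0.17 0.05 0; 1 0 0.33 0.12 0; 1 0 0.48 0.20 0; 1 0 0.63 0.29 0; 1 -0.01 0.77 0.39 0; 1 -0.02 0.90 0.51 0"}}

```text
time: 25.37
position: [0.4749, -0.1544, 0.1605]
ee_rot: [-0.275, 3.128, -0.004]
wrist_force: [-10.8, -2.4, 14.6]
opening: 0.0186
grasp_force: 61.6
```

{"api": "jog_arm", "payload": {"increments": "1 0 0.12 0.13 0; 1 0 0.23 0.26 0; 1 0 0.33 0.41 0; 1 0 0.41 0.56 0; 1 0 0.48 0.72 0; 1 0 0.53 0.89 0"}}

```text
time: 25.87
position: [0.4725, -0.1402, 0.1379]
ee_rot: [-0.276, 3.128, 0.0]
wrist_force: [-9.4, 9.0, 12.6]
opening: 0.0185
grasp_force: 61.3
```

{"api": "jog_arm", "payload": {"increments": "1 0 0.04 0.17 0; 1 0 0.06 0.35 0; 1 0 0.07 0.52 0; 1 0 0.07 0.70 0; 1 0 0.05 0.87 0; 1 0 0.01 1.04 0"}}

```text
time: 26.37
position: [0.4723, -0.1395, 0.1109]
ee_rot: [-0.277, 3.129, 0.002]
wrist_force: [-5.3, 11.7, 5.3]
opening: 0.0181
grasp_force: 60.5
```

{"api": "jog_arm", "payload": {"increments": "1 0 -0.05 0.17 0; 1 0 -0.12 0.33 0; 1 0 -0.20 0.48 0; 1 0 -0.29 0.63 0; 1 0 -0.39 0.77 0; 1 0 -0.51 0.90 0"}}

```text
time: 26.87
position: [0.4745, -0.1524, 0.0879]
ee_rot: [0.276, -3.129, -0.002]
wrist_force: [-3.7, 6.5, 1.6]
opening: 0.018
grasp_force: 60.1
```

```bash
cat >> rev.txt <<'E'
.4827 -.2019 .1713 4.9 -5.1 -3.7 1
.4785 -.1769 .1723 -.6 -8.6 4.6 1
.4749 -.1544 .1605 -10.8 -2.4 14.6 1
.4725 -.1402 .1379 -9.4 9 12.6 1
.4723 -.1395 .1109 -5.3 11.7 5.3 1
.4745 -.1524 .0879 -3.7 6.5 1.6 1
E
python3 fit.py|head -6; python3 - <<'E'
import numpy as np
r=np.radians
for a,bs in ((14.5,[8,2,-3,-8,-13,-18,-22,-26,-29,-31]),):
    print([(b,round(2*(np.sin(r(b))-np.sin(r(a))),2),round(-2*(np.cos(r(b))-np.cos(r(a))),2)) for b in bs])
E
```

```text
yaw 9.477922738245445
c,r [-0.26380722  0.1234295   0.05003421] res 0.00023894743910105043
plain fric 0.2946978954019304 W 0.1875255776455035 delta -146.71403907029793 theta_down 326.71403907029793 sd 0.024243739222983146 extra []
rad fric 0.30114852364942346 W 0.18795678034179233 delta -146.83535156670638 theta_down 326.8353515667064 sd 0.023828301118670465 extra [-0.00096797]
neg fric 0.29446361455750064 W 0.184777349678016 delta -145.10679095100673 theta_down 325.1067909510067 sd 0.021683200094249993 extra []
pos fric 0.29510582498692184 W 0.19050603249524992 delta -148.27188482193097 theta_down 328.27188482193094 sd 0.02922794139427045 extra []
[(8, np.float64(-0.22), np.float64(-0.04)), (2, np.float64(-0.43), np.float64(-0.06)), (-3, np.float64(-0.61), np.float64(-0.06)), (-8, np.float64(-0.78), np.float64(-0.04)), (-13, np.float64(-0.95), np.float64(-0.01)), (-18, np.float64(-1.12), np.float64(0.03)), (-22, np.float64(-1.25), np.float64(0.08)), (-26, np.float64(-1.38), np.float64(0.14)), (-29, np.float64(-1.47), np.float64(0.19)), (-31, np.float64(-1.53), np.float64(0.22))]
```

Both directions agree (325° and 328°), so the target is θ ≈ −33°. Returning over the top to it.

{"api": "jog_arm", "payload": {"increments": "1 0 0.12 -0.13 0; 1 0 0.22 -0.27 0; 1 0 0.31 -0.42 0; 1 0 0.39 -0.57 0; 1 0 0.46 -0.73 0; 1 0 0.51 -0.90 0"}}

```text
time: 27.37
position: [0.4722, -0.1394, 0.1109]
ee_rot: [-0.276, 3.129, 0.001]
wrist_force: [2.0, 6.7, -5.7]
opening: 0.018
grasp_force: 59.5
```

{"api": "jog_arm", "payload": {"increments": "1 0 0.04 -0.17 0; 1 0 0.06 -0.34 0; 1 0 0.06 -0.52 0; 1 0 0.05 -0.69 0; 1 0 0.03 -0.87 0; 1 0 -0.01 -1.04 0"}}

```text
time: 27.87
position: [0.4723, -0.1397, 0.1375]
ee_rot: [-0.277, 3.129, 0.001]
wrist_force: [-1.0, 5.6, -1.2]
opening: 0.0182
grasp_force: 60.0
```

{"api": "jog_arm", "payload": {"increments": "1 0 -0.05 -0.17 0; 1 0 -0.12 -0.33 0; 1 0 -0.20 -0.48 0; 1 0 -0.30 -0.63 0; 1 0 -0.41 -0.76 0; 1 0 -0.53 -0.89 0"}}

```text
time: 28.37
position: [0.4746, -0.1533, 0.1599]
ee_rot: [-0.276, 3.129, 0.0]
wrist_force: [-3.6, 4.2, 1.5]
opening: 0.0181
grasp_force: 60.2
```

{"api": "jog_arm", "payload": {"increments": "1 0 -0.13 -0.12 0; 1 0 -0.27 -0.22 0; 1 0 -0.42 -0.31 0; 1 0 -0.57 -0.39 0; 1 0 -0.73 -0.46 0; 1 0 -0.90 -0.51 0"}}

```text
time: 28.87
position: [0.4784, -0.1758, 0.1722]
ee_rot: [0.276, -3.129, 0.0]
wrist_force: [-4.1, 2.8, 0.8]
opening: 0.018
grasp_force: 60.2
```

{"api": "jog_arm", "payload": {"increments": "1 0 -0.22 -0.04 0; 1 0 -0.43 -0.06 0; 1 0 -0.61 -0.06 0; 1 0.01 -0.78 -0.04 0; 1 0.01 -0.95 -0.01 0; 1 0.02 -1.12 0.03 0; 1 0.03 -1.25 0.08 0; 1 0.03 -1.38 0.14 0; 1 0.03 -1.48 0.19 0; 1 0.03 -1.57 0.25 0"}}

```text
time: 29.7
position: [0.4848, -0.2141, 0.1654]
ee_rot: [-0.276, 3.129, 0.001]
wrist_force: [-3.1, 6.8, -0.5]
opening: 0.0182
grasp_force: 60.0
```

{"api": "jog_arm", "payload": {"increments": "1 0 0 0 0; 1 0 0 0 0; 1 0 0 0 0; 1 0 0 0 0"}}

```text
time: 30.03
position: [0.4848, -0.2143, 0.1653]
ee_rot: [-0.276, 3.129, -0.0]
wrist_force: [1.2, 3.0, -3.0]
opening: 0.0182
grasp_force: 59.7
```

```bash
python3 - <<'E'
from h import *
s=arm.get_obs();p=s["position"];a=np.radians(9.48);Y=np.array([-np.sin(a),np.cos(a)])
print(p,s["wrist_force"],s["opening"],s["grasp_force"],"theta",np.degrees(np.arctan2(p[:2]@Y+.26381,p[2]-.12343)))
im=arm.snapshot("side")[150:300,270:440];cv2.imwrite("pics/s5.png",cv2.resize(im,None,fx=4,fy=4,interpolation=2))
E
```

```text
[ 0.48475756 -0.21431421  0.16531848] [ 1.22076768  3.04323553 -3.02621331] 0.018184662054949164 59.698964953422546 theta -33.20715889435565
```

View pics/s5.png

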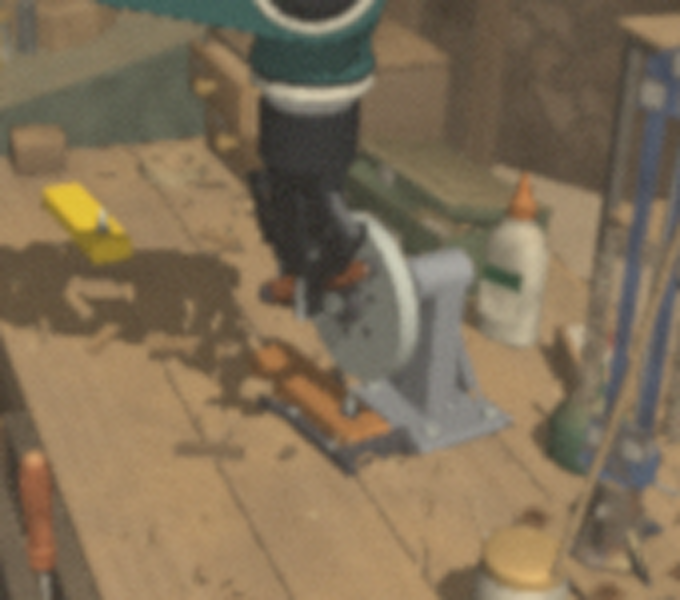

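The side view shows the bar in the slideway against the stop, with its point at (350,402) under the wheel. The handle is gripped at (335,280), θ = −33°. Handing in.

```bash
python3 -c "
from cell import arm
print(arm.hand_in())"
```

```text
the job is handed in; nothing more can be done
None
```

I handed the job in at about 30 s of the 72 s: the bar is butted against the stop with its point under the wheel, and the arm still grips the handle at −33°, where by feel the heavy side is straight down to within about 3°. I first dragged the bar back about 6 mm on release and pushed it home again before touching the wheel.

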